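Restock the tool tray: lay the marker, present the cutter over its compartment

TASK

Lay the marker pen flat in the black-lined compartment of the grey tool tray and let go of it. Then pick up the yellow box cutter, lift it clear above the height of the bottles, and carry it over to the tray, without disturbing the bottles or dropping either tool. Finish while still holding the cutter level and still about a centimetre above the rails round the yellow-lined compartment, lined up as if to be lowered straight in but never touching the tray, so that a colleague can check the fit.

Things in the scene. Friction and masses are not known exactly. Their poses are not given: they have to be found in the camera images.
- tray: Fixed grey plastic tool tray, 112 (its x) x 166 (its y) x 12 mm high; origin at the centre of its underside, on the worktop. Base plate 4 mm thick; two long compartments side by side, both along the tray's y, are fenced by rails 5 mm thick whose tops stand 8 mm above the compartment floor. The long rails of each compartment are interrupted over the middle 50 mm to leave room for fingers.
- pen_slot (a point): Centre of the floor of the black-lined compartment for the pen (25 mm wide along x, 147 mm long along y inside), 27 mm to the -x side of the tray's middle, 4 mm above the worktop; x, y, z are the tray's axes, z up, rail tops at z = 8 mm.
- cutter_slot (a point): Centre of the floor of the yellow-lined compartment for the box cutter (29 mm wide along x, 147 mm long along y inside), 27 mm to the +x side of the tray's middle, 4 mm above the worktop; x, y, z are the tray's axes, z up, rail tops at z = 8 mm.
- pen: Loose white marker pen with black cap, 17 mm wide (x) x 135 mm long (y) x 16 mm high, about 20 g, lying on the worktop; origin at the middle of its underside as it lies at the start. Either end may point either way in the compartment.
- pen_mid (a point): Middle of the pen, on its long axis (8 mm above the worktop at the start); axes as the pen's.
- cutter: Loose yellow snap-off box cutter, 19 mm wide (x) x 135 mm long (y) x 14 mm high, about 70 g, lying flat, slider up; body sides 11 mm high, the small black thumb slider in the middle of the top is fixed. Origin at the centre of its underside, z up. Either end may point either way.
- bottle_1: Loose capped amber glass bottle, 33 mm across, 68 mm high, with a green-and-black label and black cap; stands between the tools and the tray; leave alone. Origin at the centre of its underside, z up.
- bottle_2: Loose capped amber glass bottle, 33 mm across, 68 mm high, with no label, dark filling and black cap; stands between the tools and the tray; leave alone. Origin at the centre of its underside, z up.
- bottle_3: Loose capped amber glass bottle, 33 mm across, 68 mm high, with a blue-and-black label and black cap; stands between the tools and the tray; leave alone. Origin at the centre of its underside, z up.
Mind the look-alikes: they are no part of the job. Of the things that look like the pen, the smaller one is meant.

How it is judged:
By the outcome, as a careful person would: the job done as asked, in the order asked, and still so for the second after the job is handed in, while the arm keeps its last pose, push and grip.
It also fails if it takes over 69 s, if anything falls off the work surface, if the arm or the gripper's body presses on something with over 40 N, if the wrist force passes 120 N, or if a joint passes its speed limit or range.

ROBOT

A 6-joint arm with a two-finger parallel gripper is mounted at the origin on the work surface; the furniture and walls round the work are solid. World frame = base frame: x ahead of the robot, y to its left, z up, the work surface at z = 0. Lengths are in m, angles in degrees, forces in N, time in s.
With the tool pointing down it reaches from about 0.3 to 0.75 m from the base axis. Payload 8.5 kg.
Tool frame: the origin (TCP) lies on the front face of the gripper's body, between the roots of the fingers; the fingertips stand r.tips_ahead ahead of it and the grasp point (between the pads) lies 54 mm ahead of it (r.tips_ahead is the distance from the TCP to the fingertips, in m); y points along the fingers, x is the direction in which the jaws open and shut, and the axes are right-handed (so a half turn about y gives the same grasp; the last joint's range is limited). The gripper opens to 85 mm and grips with 20 to 120 N. Pads are 22 mm wide; open, the fingers measure 114 mm over their backs; the gripper's body (76 mm by 85 mm) begins 54 mm behind the grasp point. The pads swing forward as they close: fully open they stand 13 mm farther back than shut.
Start: joints at [53.841, 21.807, 74.336, -0, 83.858, -12.336], TCP at [0.222, 0.503, 0.304] pointing down, gripper open.
Joint ranges: [-178.18, 178.18], [-50.72, 133.34], [12.68, 142.11], [-81.47, 261.47], [9.98, 163.14], [-165.26, 165.26]. Speed limits (degrees/s): [136.94, 136.94, 180, 180, 180, 180].

INTERFACE

Orientations are given as a 3x3 rotation matrix whose columns are the frame's x, y, z axes.
In Python, from plant import r, optics gives the robot as it stands. The module is installed in compiled form; this text tells all that it offers.
- The arm moves only by the shell command python3 -m creep 'ROWS' [FORCE]. ROWS is a JSON object of lists of equal length, an entry for each row: "fingers": the finger opening in m, from 0 to 0.0854; "offset": the shift along the tool's x, y, z in m, a list of three; "roll": the turn about the tool's y in degrees. In form: {"fingers": [fingers, ...], "offset": [[dx, dy, dz], ...], "roll": [roll, ...]}. A call has exactly 8 rows; each row shifts and turns the pose as measured when the row begins, along the tool's axes as they then stand; what a row does not reach is not made up. A row lasts 1/8 s, in which the tool goes at most 62.5 mm and 10.7 degrees, less where a joint would pass 70% of its speed; a pose out of reach is approached as far as the arm can. A call with a gripper value outside its range is refused whole. The fingers move at their own pace and stop on an object; FORCE is the grip in N (left out, the last holds). Time passes only in rows, so rows that do not move let the fingers close, or fill a call up. It gives the time, the measured TCP pose, the force and the opening at its end, in the units of the state.
- r.state(): the state, without advancing time (a new reading comes with each control period).
- optics.grab_frame(name): name is "scene" or "top" or "wrist"; returns (picture, depth): 384x512x3 uint8, red, green, blue; 384x512 float32, m along the optical axis (not along the pixel's ray), 0 where there is no reading.
- optics.camera_model(name): a dict with "vfov" (degrees; the focal length in pixels is half the picture's height over the tangent of half this angle, whatever the lens; pixels are square), "cx", "cy" (the principal point, pixels), "position" and "attitude" of the camera in the world; the wrist camera has in their place "mount" (4x4, takes a point from camera to tool coordinates, whose origin is the TCP and whose axes are the tool frame's). Camera axes: x right, y up, looking along -z (the intrinsics and any distortion apply to the point x, -y, -z); pixel columns grow to the right and rows downward; lengths in m; the calibration is good to about 2 mm. A picture is of the moment at which its call begins: read the wrist's pose just before it. camera_model takes no time and is no camera call.
- r.hand_in(): hands the job in, once; it reports no verdict.
Trained networks look in the newest picture that a camera, given by its name, has taken for a name from the list of things; names that differ only in an ending like _2 or _b are one class to them, and where a whole thing is asked for, a point or a joint stands for the part that bears it (a point fixed in the world has none). Each returns a list of dicts, best first, with "conf" (0 to 1); they miss things now and then, are a little off and sometimes report something else, mostly with a low value. They report only what shows in the picture. A call takes as long as a camera call. They do not tell look-alikes from the thing itself.
- optics.look_for(target, camera): "point" ([x, y, z] in m, in the coordinates of the camera as it stood for that picture, good to about 4 mm: the middle of the surface that is visible of it).
The state is a dict: "time": time; "joints": joint angles; "qvel": joint speeds; "joint_efforts": joint torques, N m; "position": TCP position; "ee_rot": TCP orientation; "ft_force": force on the tool from outside, world axes, zero at the start; "torque": the same for the moment, N m; "grip_width": finger opening in m.
Only numpy, scipy, OpenCV 4.12 (cv2) and the standard library are available. Lean on these libraries where they do the work, as an engineer would, in place of code of your own. Each camera call takes 0.05 s, during which the arm holds its last target. There are 200 camera calls.

## Working session

There is one attempt and no reset: what is moved stays moved. The work goes in short steps, Python scripts to look and compute and a shell command to move; the robot and the scene stay as the last step left them, time stands still between calls to the robot, and variables do not carry over. Pictures are saved under pics/ and viewed, about 8 in all and at most 12, crops included, and the job is handed in when it is done.

```bash
mkdir -p pics
python3 - <<'E'
from plant import r, optics
import cv2,numpy as np
s=r.state();print(s, r.tips_ahead)
for n in ["scene","top","wrist"]:
    p,d=optics.grab_frame(n); print(n,optics.camera_model(n))
    cv2.imwrite(f"pics/{n}0.png",p[:,:,::-1]); np.save(f"pics/{n}0.npy",d); np.save(f"pics/{n}0rgb.npy",p)
E
```

```text
{'time': 0.0, 'joints': array([ 5.38404542e+01,  2.18408627e+01,  7.43856711e+01, -9.86392829e-04,
        8.38585327e+01, -1.23352597e+01]), 'qvel': array([-0.00160059,  0.07839083,  0.0123219 , -0.04293299,  0.04048519,
       -0.02819352]), 'joint_efforts': array([-1.85233730e-03, -4.48458588e+01, -2.31278300e+01, -2.98525410e-04,
        4.75375797e-03, -1.74143162e-05]), 'position': array([0.22204512, 0.50297118, 0.3033075 ]), 'ee_rot': array([[ 4.03930763e-01, -8.62200172e-04, -9.14789153e-01],
       [ 9.14788404e-01, -1.20880417e-03,  4.03931572e-01],
       [-1.45407081e-03, -9.99998898e-01,  3.00457530e-04]]), 'ft_force': array([-0.59404424,  0.5744113 , -0.21651226]), 'torque': array([0.07960876, 0.02233506, 0.00929746]), 'grip_width': 0.08549766995672312} 0.0726
scene {'vfov': 46.155078829686154, 'cx': 241.4405756429044, 'cy': 194.93619164776027, 'position': array([-0.12683867, -0.12778968,  0.75489239]), 'attitude': array([[ 6.67490936e-02,  7.77855268e-01, -6.24888582e-01],
       [-9.97769561e-01,  5.16107018e-02, -4.23348389e-02],
       [-6.79439211e-04,  6.26320618e-01,  7.79565277e-01]])}
top {'vfov': 50.338593752192246, 'cx': 251.24809831546793, 'cy': 190.83053555438687, 'position': array([ 0.32519163, -0.09866018,  0.89985557]), 'attitude': array([[ 0.01217311,  0.98767973, -0.15601464],
       [-0.99964262,  0.00830688, -0.02540931],
       [-0.02380027,  0.1562682 ,  0.98742787]])}
wrist {'vfov': 68.85669686740111, 'cx': 257.97269416264817, 'cy': 190.1824510156689, 'mount': array([[ 9.99998792e-01,  9.53486852e-04, -1.22717386e-03,
        -1.62632535e-04],
       [-1.45452134e-03,  2.96186989e-01, -9.55128867e-01,
        -7.00265067e-02],
       [-5.47229885e-04,  9.55129498e-01,  2.96188018e-01,
         7.44068760e-02],
       [ 0.00000000e+00,  0.00000000e+00,  0.00000000e+00,
         1.00000000e+00]])}
```

View pics/top0.png

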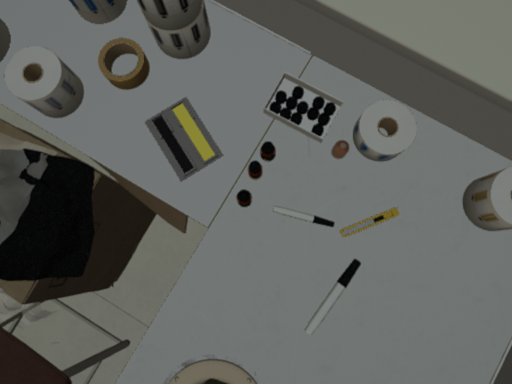

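View pics/scene0.png

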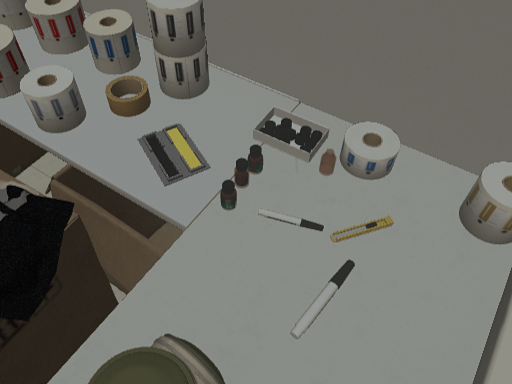

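Two pens lie on the worktop in the top view. One is at about (303,216), ~60 px long, and the other is at (333,297), ~90 px long. By the description the smaller one (upper, beside the cutter) is the one meant. I'll measure the lengths and view an enlarged crop to confirm.

```bash
cat > h.py <<'E'
import numpy as np, cv2
from plant import r, optics
def pose(n,s=None):
    m=optics.camera_model(n)
    if "mount" in m:
        T=np.eye(4);T[:3,:3]=s["ee_rot"];T[:3,3]=s["position"];T=T@m["mount"]
        return m,T[:3,:3],T[:3,3]
    return m,m["attitude"],m["position"]
def f(m): return 192/np.tan(np.radians(m["vfov"]/2))
def cloud(n,d,s=None):
    m,R,t=pose(n,s); v,u=np.indices(d.shape)
    P=np.stack([(u-m["cx"])/f(m)*d,-(v-m["cy"])/f(m)*d,-d],-1)
    return P@R.T+t
def onplane(n,uv,z,s=None):
    m,R,t=pose(n,s); uv=np.atleast_2d(uv).astype(float)
    D=np.c_[(uv[:,0]-m["cx"])/f(m),-(uv[:,1]-m["cy"])/f(m),-np.ones(len(uv))]@R.T
    return t+D*((z-t[2])/D[:,2])[:,None]
def proj(n,P,s=None):
    m,R,t=pose(n,s); C=(np.atleast_2d(P)-t)@R
    return np.c_[m["cx"]+f(m)*C[:,0]/-C[:,2], m["cy"]-f(m)*C[:,1]/-C[:,2]]
E
python3 - <<'E'
from h import *
np.set_printoptions(precision=4,suppress=True)
rois={"top":dict(small=(268,200,340,232),big=(300,255,365,340),cutter=(335,200,405,240),tray=(140,90,228,185),b=(235,140,278,210)),
"scene":dict(small=(252,203,328,235),cutter=(326,212,398,245),tray=(132,118,215,190))}
for n in rois:
    p=np.load(f"pics/{n}0rgb.npy");d=np.load(f"pics/{n}0.npy");W=cloud(n,d)
    hsv=cv2.cvtColor(p,cv2.COLOR_RGB2HSV)
    for k,(a,b,c,e) in rois[n].items():
        w=W[b:e,a:c];z=w[...,2]
        zb=np.median(z[d[b:e,a:c]>0]);h=z-zb
        print(n,k,"z med",zb,"valid",(d[b:e,a:c]>0).mean(),"hmax",np.percentile(h,99))
        if k=='b':
            m=(h>.055)
            nc,l,st,ce=cv2.connectedComponentsWithStats(m.astype(np.uint8))
            for i in range(1,nc):
                if st[i,4]>15: q=w[l==i];print("  bottle",q.mean(0),np.ptp(q,0),st[i,4])
            continue
        if k=='cutter': m=hsv[b:e,a:c,1]>90
        elif k=='tray': m=(h>.003)|(hsv[b:e,a:c,1]>90)|(hsv[b:e,a:c,2]<130)
        else: m=(h>.005)
        nc,l,st,ce=cv2.connectedComponentsWithStats(m.astype(np.uint8));i=1+st[1:,4].argmax()
        m=l==i;vs,us=np.nonzero(m)
        q=onplane(n,np.c_[us+a,vs+b],{'tray':.004,'cutter':.011}.get(k,.008))[:,:2]
        rc=cv2.minAreaRect((q*1000).astype(np.float32));print("  rect mm",rc,"depthmean",w[m].mean(0),m.sum())
p=np.load("pics/top0rgb.npy")[190:345,265:410]
cv2.imwrite("pics/crop.png",cv2.resize(p,None,fx=5,fy=3.8,interpolation=cv2.INTER_CUBIC)[:,:,::-1] if 0 else cv2.resize(p,None,fx=3.8,fy=3.8,interpolation=cv2.INTER_CUBIC)[:,:,::-1])
E
```

```text
top small z med 0.0005815441709644542 valid 0.9969618055555556 hmax 0.017128088743896337
  rect mm ((412.50494384765625, -189.91021728515625), (136.63156127929688, 16.39378547668457), 75.43190002441406) depthmean [ 0.4108 -0.1892  0.0202] 421
top big z med 0.0007003722360933717 valid 0.995475113122172 hmax 0.022616874158004854
  rect mm ((243.1432647705078, -251.28671264648438), (23.24236297607422, 186.76918029785156), 54.81128692626953) depthmean [ 0.2436 -0.2473  0.0248] 893
top cutter z med 0.000617226790472436 valid 0.9964285714285714 hmax 0.013495240468281244
  rect mm ((399.66229248046875, -331.37054443359375), (18.004013061523438, 133.42588806152344), 22.60368537902832) depthmean [ 0.4036 -0.3401  0.0144] 344
top tray z med 0.0013021274992218723 valid 0.997488038277512 hmax 0.012244608407563824
  rect mm ((591.8779907226562, 82.41927337646484), (224.75917053222656, 202.74649047851562), 1.2300653457641602) depthmean [0.5902 0.0803 0.0043] 8360
top b z med 0.0005127735615658713 valid 0.9960132890365448 hmax 0.06909325709799581
  bottle [ 0.5492 -0.1105  0.0739] [0.2388 0.0232 0.
[... 160 characters left out ...]
6272198359876 valid 0.9950657894736842 hmax 0.016618658463394977
  rect mm ((416.0914611816406, -190.35374450683594), (135.8428955078125, 19.07553482055664), 75.76956939697266) depthmean [ 0.4081 -0.1898  0.019 ] 466
scene cutter z med 0.001884144721928216 valid 0.9949494949494949 hmax 0.013216154444759515
  rect mm ((399.0162658691406, -332.5937194824219), (21.85427474975586, 137.17047119140625), 22.558841705322266) depthmean [ 0.4    -0.3379  0.0122] 416
scene tray z med 0.0029229962186606007 valid 0.9959839357429718 hmax 0.012046377344599762
  rect mm ((592.1751708984375, 79.41661071777344), (178.40957641601562, 118.07682800292969), 32.86964416503906) depthmean [0.5818 0.0779 0.01  ] 2722
```

View pics/crop.png

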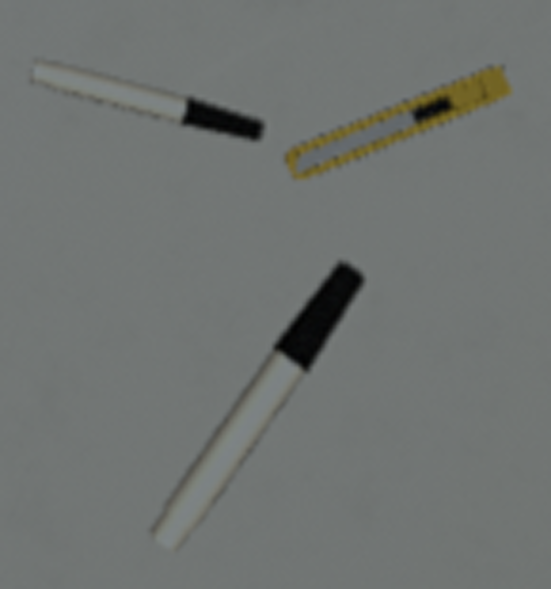

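The crop and sizes confirm it. The upper pen at (303,216) measures 136 x 16 mm, which fits, while the other is 187 x 23 mm. Next I'll fit the tray using the liners and start moving.

```bash
python3 - <<'E'
from h import *
np.set_printoptions(precision=4,suppress=True)
for n,(a,b,c,e) in {"top":(140,90,228,185),"scene":(132,118,215,190)}.items():
    p=np.load(f"pics/{n}0rgb.npy");hsv=cv2.cvtColor(p,cv2.COLOR_RGB2HSV)
    sub=hsv[b:e,a:c]
    for k,m in dict(y=(sub[...,1]>110)&(sub[...,2]>70),k=sub[...,2]<45).items():
        nc,l,st,ce=cv2.connectedComponentsWithStats(m.astype(np.uint8));i=1+st[1:,4].argmax()
        vs,us=np.nonzero(l==i);q=onplane(n,np.c_[us+a,vs+b],.004)[:,:2]
        print(n,k,cv2.minAreaRect((q*1000).astype(np.float32)),q.mean(0),len(q))
E
python3 -m creep '{"fingers":[0.02,0.02,0.02,0.02,0.02,0.02,0.02,0.02],"offset":[[-0.03,0,0.02],[0,0,0],[0,0,0],[0,0,0],[0,0,0],[0,0,0],[0,0,0],[0,0,0]],"roll":[10,10,10,10,10,10,10,10]}' 30
python3 -c "
from h import *
print(r.tips_ahead)"
```

```text
top y ((603.4388427734375, 59.15909957885742), (145.4374237060547, 28.07670021057129), 32.96260070800781) [0.6027 0.0587] 758
top k ((574.1703491210938, 105.91203308105469), (146.53456115722656, 25.729598999023438), 32.594093322753906) [0.5742 0.1051] 650
scene y ((609.6738891601562, 59.648983001708984), (140.6158905029297, 27.78166961669922), 32.85477066040039) [0.6078 0.058 ] 499
scene k ((581.733154296875, 104.71746826171875), (140.80206298828125, 24.15624237060547), 33.27842712402344) [0.5788 0.104 ] 425
time: 1.15
position: [0.1902, 0.4824, 0.3015]
ee_rot: [[0.959, -0.003, 0.282], [-0.283, -0.005, 0.959], [-0.002, -1.0, -0.006]]
ft_force: [0.7, 1.0, -0.0]
grip_width: 0.0197
0.0726
```

```bash
python3 -m creep '{"fingers":[0.05,0.05,0.05,0.05,0.05,0.05,0.05,0.05],"offset":[[0.035,0,-0.048],[0.035,0,-0.048],[0.035,0,-0.048],[0.035,0,-0.048],[0.035,0,-0.048],[0.035,0,-0.048],[0.035,0,-0.048],[0.035,0,-0.048]],"roll":[0,0,0,0,0,0,0,0]}'
```

```text
time: 2.15
position: [0.3523, 0.0243, 0.3026]
ee_rot: [[0.961, -0.001, 0.278], [-0.278, -0.006, 0.961], [0.0, -1.0, -0.006]]
ft_force: [1.1, 1.0, -0.1]
grip_width: 0.0503
```

```bash
python3 -m creep '{"fingers":[0.05,0.05,0.05,0.05,0.05,0.05,0.05,0.05],"offset":[[0.03,0,-0.047],[0.03,0,-0.047],[0.03,0,-0.047],[0.028,0.02,-0.045],[0,0.05,0],[0,0.04,0],[0,0,0],[0,0,0]],"roll":[0,0,0,0,0,0,0,0]}'
python3 - <<'E'
from h import *
s=r.state();p,d=optics.grab_frame("wrist");print(s["position"])
np.savez("pics/w1.npz",p=p,d=d,pos=s["position"],R=s["ee_rot"])
cv2.imwrite("pics/w1.png",p[:,:,::-1])
W=cloud("wrist",d,s)
np.set_printoptions(precision=4,suppress=True)
h=W[...,2]
print("table",np.median(h[d>0]))
m=((h>.006)&(h<.03)&(W[...,0]>.3)&(W[...,0]<.5)&(abs(W[...,1]+.19)<.11)&(W[...,1]>-.28)).astype(np.uint8)
nc,l,st,ce=cv2.connectedComponentsWithStats(m)
for i in range(1,nc):
    if st[i,4]>300:
        vs,us=np.nonzero(l==i);q=W[vs,us];g=onplane("wrist",np.c_[us,vs],.008,s)[:,:2]
        print(st[i],q.mean(0),q[:,2].max(),cv2.minAreaRect((g*1000).astype(np.float32)))
E
```

```text
time: 3.15
position: [0.4153, -0.2007, 0.1918]
ee_rot: [[0.958, 0.002, 0.285], [-0.285, -0.007, 0.958], [0.004, -1.0, -0.007]]
ft_force: [0.5, 0.3, -0.1]
grip_width: 0.0501
[ 0.41527914 -0.20068489  0.19182201]
table 0.0005821120726337559
[ 241  100   21  144 2225] [ 0.4154 -0.1848  0.0139] 0.01778091701276066 ((413.9133605957031, -191.3726043701172), (137.1772918701172, 16.48740005493164), 74.7408676147461)
```

View pics/w1.png

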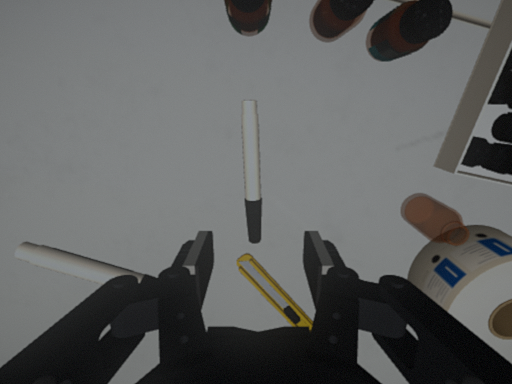

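The wrist view shows the pen from (250,100) to (254,242), lying between open fingertips at about (205,240) and (313,240). The cutter's near end is at (243,260). I'll measure how far ahead the tips reach from the depth.

Run:
```python
from h import *
z=np.load("pics/w1.npz");m=optics.camera_model("wrist");d=z["d"]
v,u=np.indices(d.shape);P=np.stack([(u-m["cx"])/f(m)*d,-(v-m["cy"])/f(m)*d,-d],-1)@m["mount"][:3,:3].T+m["mount"][:3,3]
for nm,mk in dict(L=(u<240)&(u>150),R=(u>280)&(u<360)).items():
    q=P[mk&(P[...,1]<.13)&(d>0)&(v>220)&(v<320)]
    print(nm,len(q),"y max",np.percentile(q[:,1],[50,90,99,100]),"x",np.percentile(q[q[:,1]>.05][:,0],[1,99]),"z",np.percentile(q[q[:,1]>.05][:,2],[1,99]))
s=r.state();R=s["ee_rot"];a=np.radians(74.74)
D=R.T@(np.array([.4139,-.191,s["position"][2]])-s["position"]);print("tool delta",D,"yaw",np.degrees(np.arctan2(R[1,0],R[0,0])))
```

```text
L 3870 y max [0.02315813 0.05485216 0.06638243 0.07033828] x [-0.03744374 -0.0240818 ] z [-0.0107846   0.01129232]
R 3674 y max [0.02406898 0.05542944 0.06611919 0.07020793] x [0.02548599 0.03874375] z [-0.0105905   0.01125707]
tool delta [-4.03395965e-03 -7.41377021e-05  8.83374687e-03] yaw -16.577094208008294
```

```bash
python3 -m creep '{"fingers":[0.04,0.04,0.04,0.04,0.04,0.04,0.04,0.04],"offset":[[-0.004,0.02,0.008],[0,0.03,0.0],[0,0.03,0],[0,0.022,0],[0,0.008,0],[0,0,0],[0,0,0],[0,0,0]],"roll":[-1.3,0,0,0,0,0,0,0]}' 30
```

```text
time: 4.2
position: [0.4193, -0.1951, 0.0898]
ee_rot: [[0.965, 0.02, 0.26], [-0.26, -0.022, 0.965], [0.025, -1.0, -0.016]]
ft_force: [-0.5, 0.6, 0.1]
grip_width: 0.0404
```

```bash
cat > st.py <<'E'
from h import *
import sys
np.set_printoptions(precision=4,suppress=True)
s=r.state();R=s["ee_rot"];print("t",s["time"],"pos",s["position"],"yaw %.2f"%np.degrees(np.arctan2(R[1,0],R[0,0])),"tooly",R[:,1],"w",s["grip_width"],"F",s["ft_force"],"j",s["joints"])
if len(sys.argv)>3:
    t=np.array([float(x) for x in sys.argv[1:4]]); print("tool delta",R.T@(t-s["position"]), "roll for yaw", (np.degrees(np.arctan2(R[1,0],R[0,0]))-float(sys.argv[4])) if len(sys.argv)>4 else "")
E
python3 st.py 0.4139 -0.191 0.0755 -15.3
```

```text
t 4.2 pos [ 0.4193 -0.1951  0.0898] yaw -15.06 tooly [ 0.0199 -0.0223 -0.9996] w 0.04038184893825061 F [-0.4545  0.6265  0.1342] j [-39.5671  29.872  105.2458  -0.3805  43.191  -24.2202]
tool delta [-0.0066  0.0141  0.0028] roll for yaw 0.23841664240945448
```

```bash
python3 -m creep '{"fingers":[0.04,0.04,0.04,0.04,0.04,0.04,0.04,0.04],"offset":[[-0.002,-0.01,0.0],[-0.002,-0.01,0.0],[0,0,0],[0,0,0],[0,0,0],[0,0,0],[0,0,0],[0,0,0]],"roll":[0,0,0,0,0,0,0,0]}'; python3 st.py 0.4139 -0.191 0.0755 -15.3
```

```text
time: 5.2
position: [0.4148, -0.1936, 0.1118]
ee_rot: [[0.965, 0.021, 0.26], [-0.26, -0.023, 0.965], [0.026, -1.0, -0.017]]
ft_force: [0.4, -0.5, -0.3]
grip_width: 0.0398
t 5.2 pos [ 0.4148 -0.1936  0.1118] yaw -15.07 tooly [ 0.0207 -0.0229 -0.9995] w 0.03982142409149154 F [ 0.4179 -0.5259 -0.2976] j [-39.7914  27.1744 104.8482  -0.3478  46.2259 -24.4757]
tool delta [-0.0025  0.0362  0.0029] roll for yaw 0.23349418304291802
```

```bash
python3 -m creep '{"fingers":[0.04,0.04,0.04,0.04,0.04,0.03,0.03,0.03],"offset":[[-0.001,0.007,0.001],[-0.001,0.007,0.001],[0,0.007,0.001],[0,0.007,0],[0,0.005,0],[0,0.002,0],[0,0,0],[0,0,0]],"roll":[0,0,0,0,0,0,0,0]}'; python3 st.py 0.4139 -0.191 0.0755 -15.3
```

```text
time: 6.2
position: [0.4142, -0.1907, 0.0737]
ee_rot: [[0.965, 0.02, 0.26], [-0.26, -0.022, 0.965], [0.025, -1.0, -0.016]]
ft_force: [-1.0, 0.3, 0.2]
grip_width: 0.0294
t 6.2 pos [ 0.4142 -0.1907  0.0737] yaw -15.07 tooly [ 0.02   -0.0224 -0.9995] w 0.029383355679059888 F [-1.0087  0.2551  0.2477] j [-39.5456  31.301  107.0164  -0.406   39.9842 -24.1605]
tool delta [-0.0002 -0.0018 -0.0004] roll for yaw 0.2339789315570311
```

```bash
python3 -m creep '{"fingers":[0.03,0.005,0.005,0.005,0.005,0.005,0.005,0.005],"offset":[[0,-0.002,0],[0,0,0],[0,0,0],[0,0,0],[0,0,0],[0,0,0],[0,0,0],[0,0,0]],"roll":[0,0,0,0,0,0,0,0]}' 30; python3 st.py
```

```text
time: 7.2
position: [0.4142, -0.1908, 0.0764]
ee_rot: [[0.965, 0.021, 0.26], [-0.26, -0.023, 0.965], [0.026, -1.0, -0.017]]
ft_force: [0.2, 0.3, -0.2]
grip_width: 0.0145
t 7.2 pos [ 0.4142 -0.1908  0.0764] yaw -15.06 tooly [ 0.0206 -0.023  -0.9995] w 0.014457020051196635 F [ 0.2292  0.2951 -0.1712] j [-39.5478  30.9893 106.9218  -0.4071  40.341  -24.1673]
```

```bash
python3 -m creep '{"fingers":[0.005,0.005,0.005,0.005,0.005,0.005,0.005,0.005],"offset":[[0,-0.01,0],[0,-0.02,0],[0,-0.02,0],[0,-0.02,0],[0,-0.02,0],[0,-0.02,0],[0,-0.02,0],[0,-0.01,0]],"roll":[0,0,0,0,0,0,0,0]}' 35; python3 st.py 0.5762 0.1055 0.21 -57.2
python3 - <<'E'
from h import *
s=r.state();p,d=optics.grab_frame("wrist");cv2.imwrite("pics/w2.png",p[:,:,::-1])
E
```

```text
time: 8.2
position: [0.4105, -0.1867, 0.2244]
ee_rot: [[0.965, 0.021, 0.26], [-0.26, -0.023, 0.965], [0.027, -1.0, -0.017]]
ft_force: [-1.2, -0.1, 0.2]
grip_width: 0.0142
t 8.2 pos [ 0.4105 -0.1867  0.2244] yaw -15.06 tooly [ 0.0212 -0.0233 -0.9995] w 0.014194979891239485 F [-1.2029 -0.1255  0.1546] j [-39.4511  16.3202  97.5998  -0.2882  64.2902 -24.2588]
tool delta [0.0837 0.0111 0.3255] roll for yaw 42.14160495234899
```

View pics/w2.png

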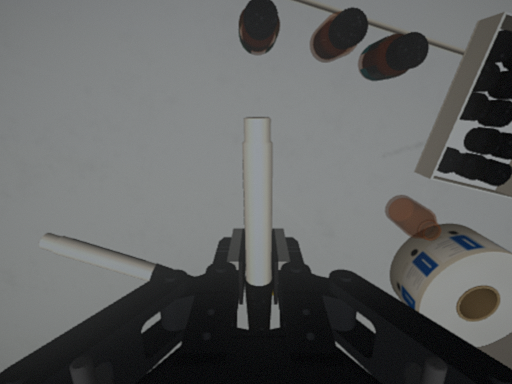

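The pen is held between the pads, with its white end at (258,118). I'll check how level it is and where it sits in the grip.

```bash
cat > inhand.py <<'E'
from h import *
import sys
def line(kind):
    m=optics.camera_model("wrist");s=r.state();p,d=optics.grab_frame("wrist")
    v,u=np.indices(d.shape);P=np.stack([(u-m["cx"])/f(m)*d,-(v-m["cy"])/f(m)*d,-d],-1)@m["mount"][:3,:3].T+m["mount"][:3,3]
    q=P[(d>0)&(abs(P[...,0])<.014)&(P[...,1]<.1)&(P[...,1]>.04)&(P[...,2]>-.01)&(v<290)]
    W=q@s["ee_rot"].T+s["position"]
    c=np.polyfit(q[:,2],q[:,1],1);cx=np.polyfit(q[:,2],q[:,0],1);L=W-W.mean(0)
    dirn=np.linalg.svd(L,full_matrices=False)[2][0]
    print(kind,len(q),"tool z range",np.percentile(q[:,2],[0.5,99.5]),"top surf y at z=0",c[1],"at .06",np.polyval(c,.06),"x off",cx[1],"elev deg",np.degrees(np.arcsin(dirn[2])),"yaw long",np.degrees(np.arctan2(dirn[1],dirn[0])),"rms",np.std(q[:,1]-np.polyval(c,q[:,2])))
line(sys.argv[1])
E
python3 inhand.py pen
```

```text
pen 5166 tool z range [-0.00941741  0.06893027] top surf y at z=0 0.058397933851455315 at .06 0.0621754036164197 x off 0.0005774000218965055 elev deg 4.801437776470162 yaw long -104.91307929004905 rms 0.004984681591137499
```

```bash
python3 - <<'E'
s=open('inhand.py').read()
s=s.replace('''    W=q@''','''    q=q[abs(q[:,2]-.04)<.026]
    for b in np.arange(.015,.065,.01):
        k=q[abs(q[:,2]-b)<.005]; print("  z %.3f top y %.4f x %.4f"%(b,np.percentile(k[:,1],5),(np.percentile(k[:,0],1)+np.percentile(k[:,0],99))/2))
    W=q@''')
open('inhand.py','w').write(s)
E
python3 inhand.py pen
```

```text
z 0.015 top y 0.0601 x 0.0008
  z 0.025 top y 0.0599 x 0.0004
  z 0.035 top y 0.0597 x 0.0005
  z 0.045 top y 0.0596 x 0.0002
  z 0.055 top y 0.0593 x 0.0003
pen 2963 tool z range [0.01424492 0.06579898] top surf y at z=0 0.06202517966427728 at .06 0.0615855951504742 x off 0.0008135396850165386 elev deg 0.5744537008660315 yaw long -104.49837452398204 rms 0.0016644688248114142
```

```bash
python3 -m creep '{"fingers":[0.005,0.005,0.005,0.005,0.005,0.005,0.005,0.005],"offset":[[0,0,0],[0,0,0],[0,0,0],[0,0,0],[0,0,0],[-0.025,0,0.035],[-0.03,0,0.045],[-0.03,0,0.045]],"roll":[8,10,10,8,6,0,0,0]}'; python3 st.py 0.526 0.073 0.22 -57.2
```

```text
time: 9.35
position: [0.4721, -0.0473, 0.2145]
ee_rot: [[0.516, 0.009, 0.857], [-0.857, -0.015, 0.516], [0.018, -1.0, -0.0]]
ft_force: [0.2, -0.0, -1.6]
grip_width: 0.0144
t 9.35 pos [ 0.4721 -0.0473  0.2145] yaw -58.95 tooly [ 0.0089 -0.0152 -0.9998] w 0.014364758377822848 F [ 0.177  -0.0375 -1.5568] j [-19.8037  19.5046  94.5465  -0.7124  65.1778  39.4371]
tool delta [-0.0752 -0.0069  0.1083] roll for yaw -1.7459654919536263
```

```bash
python3 -m creep '{"fingers":[0.005,0.005,0.005,0.005,0.005,0.005,0.005,0.005],"offset":[[-0.025,-0.003,0.036],[-0.025,-0.003,0.036],[-0.015,-0.001,0.025],[-0.008,0,0.01],[0,0,0],[0,0,0],[0,0,0],[0,0,0]],"roll":[-0.8,-0.8,0,0,0,0,0,0]}'; python3 st.py 0.526 0.073 0.22 -57.2
python3 - <<'E'
from h import *
np.set_printoptions(precision=4,suppress=True)
for n in ["wrist","top"]:
    s=r.state();p,d=optics.grab_frame(n)
    np.savez(f"pics/{n}3.npz",p=p,d=d,pos=s["position"],ee_rot=s["ee_rot"])
    cv2.imwrite(f"pics/{n}3.png",p[:,:,::-1])
    hsv=cv2.cvtColor(p,cv2.COLOR_RGB2HSV)
    if n=="wrist":
        W=cloud(n,d,s);near=(np.hypot(W[...,0]-.59,W[...,1]-.08)<.11)&(W[...,2]<.02)&(W[...,2]>-.01)
        for k,m in dict(y=(hsv[...,1]>110)&(hsv[...,2]>70)&near,k=(hsv[...,2]<45)&near).items():
            nc,l,st,ce=cv2.connectedComponentsWithStats(m.astype(np.uint8));i=1+st[1:,4].argmax()
            vs,us=np.nonzero(l==i);q=onplane(n,np.c_[us,vs],.004,s)[:,:2]
            print(k,st[i],cv2.minAreaRect((q*1000).astype(np.float32)),"z",np.median(W[l==i][:,2]))
E
```

```text
time: 10.35
position: [0.5241, 0.0757, 0.2149]
ee_rot: [[0.542, -0.001, 0.841], [-0.84, -0.014, 0.542], [0.011, -1.0, -0.009]]
ft_force: [0.2, 0.2, 0.4]
grip_width: 0.014
t 10.35 pos [0.5241 0.0757 0.2149] yaw -57.20 tooly [-0.0013 -0.0144 -0.9999] w 0.013995364099293743 F [0.1705 0.2133 0.3906] j [-4.3061 24.6341 85.7114 -0.8829 69.6676 53.2016]
tool delta [ 0.0033 -0.0051  0.0001] roll for yaw 0.002043053653871141
y [ 299   36   38  156 4530] ((606.0934448242188, 57.984344482421875), (145.8607940673828, 28.909076690673828), 32.886192321777344) z 0.0046336979640704545
k [248  38  25  58 822] ((616.405029296875, 128.96255493164062), (48.495018005371094, 22.1585693359375), 32.15494918823242) z 0.004686621103366262
```

View pics/wrist3.png

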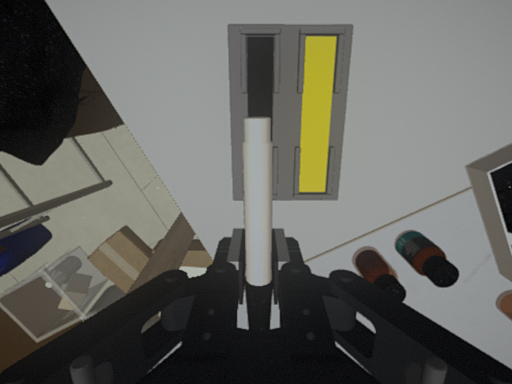

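The wrist view gives the yellow liner centre as (606.1, 58.0) mm, size 146 x 29, angle 32.9°. That puts the pen slot at (576.8, 103.4), and the visible black strip agrees laterally to 0 mm. Bottles are at about (375,270) and (425,260), well clear.

```bash
python3 st.py 0.5768 0.1042 0.12 -57.15; python3 -m creep '{"fingers":[0.005,0.005,0.005,0.005,0.005,0.005,0.005,0.005],"offset":[[0.002,0.01,0.018],[0.001,0.015,0.02],[0.0,0.018,0.015],[0,0.018,0.005],[0,0.018,0],[0,0.01,0],[0,0,0],[0,0,0]],"roll":[0,0,0,0,0,0,0,0]}'; python3 st.py 0.5768 0.1042 0.0815 -57.15
```

```text
t 10.45 pos [0.5242 0.0759 0.2149] yaw -57.19 tooly [-0.0011 -0.0144 -0.9999] w 0.014111116472685568 F [ 0.017  -0.7657 -0.2511] j [-4.2857 24.6417 85.694  -0.8805 69.6664 53.2103]
tool delta [0.0036 0.0944 0.0604] roll for yaw -0.037193558422231376
time: 11.45
position: [0.5758, 0.1028, 0.1234]
ee_rot: [[0.54, 0.001, 0.841], [-0.841, -0.015, 0.54], [0.013, -1.0, -0.007]]
ft_force: [0.9, -0.6, 0.2]
grip_width: 0.0138
t 11.45 pos [0.5758 0.1028 0.1234] yaw -57.29 tooly [ 0.001  -0.0148 -0.9999] w 0.0138230228110805 F [ 0.8712 -0.5729  0.1533] j [-1.1951 35.7656 82.6841 -0.9627 61.4799 56.5522]
tool delta [-0.0012  0.0418  0.0019] roll for yaw -0.1354858819977025
```

```bash
python3 inhand.py pen; python3 -m creep '{"fingers":[0.005,0.005,0.005,0.005,0.005,0.005,0.005,0.005],"offset":[[-0.001,0.008,0.001],[0,0.008,0.001],[0,0.007,0.0],[0,0.006,0],[0,0.004,0],[0,0.002,0],[0,0,0],[0,0,0]],"roll":[0,0,0,0,0,0,0,0]}'; python3 st.py 0.5768 0.1042 0.0815 -57.15
```

```text
z 0.015 top y 0.0601 x 0.0006
  z 0.025 top y 0.0598 x 0.0003
  z 0.035 top y 0.0597 x 0.0003
  z 0.045 top y 0.0596 x 0.0000
  z 0.055 top y 0.0594 x 0.0001
pen 2948 tool z range [0.01430738 0.0656642 ] top surf y at z=0 0.06211170860894732 at .06 0.06162664338685402 x off 0.0006300712145179543 elev deg -0.0508011538802189 yaw long -146.72262001476258 rms 0.0016728396500666457
time: 12.5
position: [0.5773, 0.1043, 0.0866]
ee_rot: [[0.54, 0.002, 0.841], [-0.841, -0.015, 0.54], [0.014, -1.0, -0.006]]
ft_force: [0.1, -1.2, 0.5]
grip_width: 0.0141
t 12.5 pos [0.5773 0.1043 0.0866] yaw -57.28 tooly [ 0.0024 -0.0148 -0.9999] w 0.01414270066358097 F [ 0.1208 -1.1556  0.5295] j [-1.0436 38.7886 84.1607 -1.0106 56.9013 56.7944]
tool delta [-0.0003  0.0051 -0.0004] roll for yaw -0.13492598141749568
```

```bash
python3 -m creep '{"fingers":[0.005,0.005,0.005,0.005,0.005,0.005,0.02,0.035],"offset":[[0,0.003,0],[0,0.002,0],[0,0.001,0],[0,0,0],[0,0,0],[0,0,0],[0,0,0],[0,0,0]],"roll":[0,0,0,0,0,0,0,0]}'; python3 st.py 0.5768 0.1042 0.0815 -57.15
```

```text
time: 13.5
position: [0.5775, 0.1042, 0.0808]
ee_rot: [[0.54, 0.003, 0.841], [-0.841, -0.015, 0.54], [0.014, -1.0, -0.005]]
ft_force: [0.1, 0.3, 0.0]
grip_width: 0.0346
t 13.5 pos [0.5775 0.1042 0.0808] yaw -57.28 tooly [ 0.0034 -0.0149 -0.9999] w 0.03455149786591363 F [0.0583 0.2824 0.0056] j [-1.0487 39.2766 84.4003 -1.0211 56.1145 56.8013]
tool delta [-0.0004 -0.0007 -0.0006] roll for yaw -0.1301081545197036
```

Released. Now I retreat straight up, back off a little along -tool z, and look.

```bash
python3 -m creep '{"fingers":[0.035,0.035,0.035,0.035,0.035,0.05,0.05,0.05],"offset":[[0,-0.01,0],[0,-0.02,0],[0,-0.02,0],[0,-0.02,0],[0,-0.03,0],[0,-0.03,-0.01],[0,-0.01,-0.03],[0,0,-0.03]],"roll":[0,0,0,0,0,0,0,0]}'; python3 st.py
python3 - <<'E'
from h import *
s=r.state();p,d=optics.grab_frame("wrist");W=cloud("wrist",d,s);cv2.imwrite("pics/w4.png",p[:,:,::-1])
R=np.array([[.5424,.8401],[-.8401,.5424]]);L=(W[...,:2]-[.5768,.1034])@R
m=(abs(L[...,0])<.0115)&(abs(L[...,1])<.09)&(W[...,2]>.0125)&(W[...,2]<.035)
print(m.sum());
vs,us=np.nonzero(m);g=(onplane("wrist",np.c_[us,vs],.012,s)[:,:2]-[.5768,.1034])@R
print("tray-slot frame",cv2.minAreaRect((g*1000).astype(np.float32)))
z=W[...,2][m];l=L[...,1][m]
for b in np.arange(-.065,.07,.013):
    k=abs(l-b)<.006
    if k.any(): print("%.3f"%b,"ztop %.4f"%np.percentile(z[k],95))
E
```

```text
time: 14.5
position: [0.5176, 0.0683, 0.2303]
ee_rot: [[0.542, 0.009, 0.84], [-0.84, -0.015, 0.542], [0.017, -1.0, -0.001]]
ft_force: [0.2, 0.3, -0.1]
grip_width: 0.0497
t 14.5 pos [0.5176 0.0683 0.2303] yaw -57.19 tooly [ 0.0087 -0.0152 -0.9998] w 0.04972980907617462 F [ 0.1966  0.3102 -0.0977] j [-5.1865 22.8048 85.8892 -0.8703 70.7338 52.2888]
2182
tray-slot frame ((-0.39673328399658203, -0.3351593017578125), (155.64068603515625, 22.80916404724121), 89.72651672363281)
-0.065 ztop 0.0187
-0.052 ztop 0.0195
-0.039 ztop 0.0199
-0.026 ztop 0.0206
-0.013 ztop 0.0201
-0.000 ztop 0.0202
0.013 ztop 0.0203
0.026 ztop 0.0204
0.039 ztop 0.0204
0.052 ztop 0.0203
0.065 ztop 0.0197
```

View pics/w4.png

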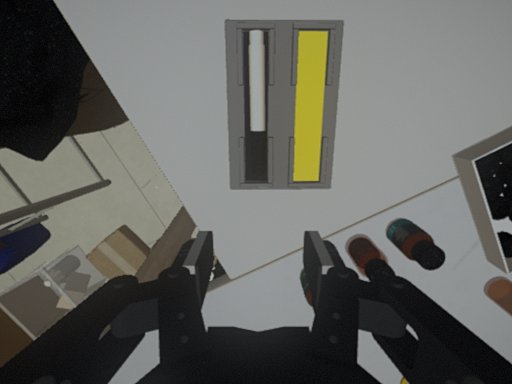

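The pen lies flat in the black slot, between (257,30) and (257,182), with its top at 20 mm as expected (4+16). On to the cutter.

```bash
python3 -m creep '{"fingers":[0.05,0.05,0.05,0.05,0.05,0.05,0.05,0.05],"offset":[[0.026,0,-0.033],[0.02,0,-0.037],[0.014,0,-0.04],[0.007,0,-0.041],[-0.001,0,-0.042],[-0.008,0,-0.041],[-0.015,0,-0.039],[-0.022,0,-0.036]],"roll":[-10,-10,-10,-10,-10,-10,-10,-10]}'; python3 st.py 0.400 -0.332 0.19 22.6
```

```text
time: 15.55
position: [0.4122, -0.2609, 0.2407]
ee_rot: [[0.902, 0.014, -0.431], [0.431, -0.019, 0.902], [0.004, -1.0, -0.023]]
ft_force: [0.3, -0.2, 0.2]
grip_width: 0.0501
t 15.55 pos [ 0.4122 -0.2609  0.2407] yaw 25.56 tooly [ 0.0138 -0.0191 -0.9997] w 0.050065597442920926 F [ 0.2589 -0.1544  0.1678] j [-46.2019  18.7127  90.6059  -0.202   69.3441 -71.6883]
tool delta [-0.0418  0.0519 -0.0577] roll for yaw 2.958275029094171
```

```bash
python3 -m creep '{"fingers":[0.05,0.05,0.05,0.05,0.05,0.05,0.05,0.05],"offset":[[-0.014,0.01,-0.018],[-0.014,0.014,-0.02],[-0.01,0.014,-0.014],[-0.003,0.01,-0.006],[0,0,0],[0,0,0],[0,0,0],[0,0,0]],"roll":[1.5,1.4,0,0,0,0,0,0]}'
cat > cut.py <<'E'
from h import *
np.set_printoptions(precision=4,suppress=True)
s=r.state();p,d=optics.grab_frame("wrist");W=cloud("wrist",d,s);cv2.imwrite("pics/w5.png",p[:,:,::-1])
hsv=cv2.cvtColor(p,cv2.COLOR_RGB2HSV)
near=(np.hypot(W[...,0]-.4,W[...,1]+.332)<.09)&(W[...,2]<.025)&(W[...,2]>.004)
m=((hsv[...,1]>90)&near).astype(np.uint8)
vs,us=np.nonzero(m);g=onplane("wrist",np.c_[us,vs],.011,s)[:,:2]
print(m.sum(),us.min(),us.max(),vs.min(),vs.max(),cv2.minAreaRect((g*1000).astype(np.float32)),"z",np.median(W[m>0][:,2]))
E
python3 cut.py;python3 st.py 0.400 -0.332 0.19 22.6
```

```text
time: 16.55
position: [0.3987, -0.3348, 0.1955]
ee_rot: [[0.923, 0.017, -0.386], [0.386, -0.022, 0.922], [0.007, -1.0, -0.027]]
ft_force: [-0.5, 0.0, 0.8]
grip_width: 0.05
1417 251 270 108 243 ((402.5137939453125, -333.004150390625), (17.228229522705078, 131.81100463867188), 22.307737350463867) z 0.010412581779748187
t 16.6 pos [ 0.3987 -0.3348  0.1955] yaw 22.70 tooly [ 0.017  -0.0224 -0.9996] w 0.050116296199190634 F [-0.0525  0.6361 -0.231 ] j [-53.0645  24.6845  89.5299   0.0095  64.1752 -75.7586]
tool delta [0.0022 0.0054 0.0022] roll for yaw 0.09554661383820218
```

```bash
python3 st.py 0.4008 -0.3314 0.0755 22.4; python3 -m creep '{"fingers":[0.045,0.045,0.045,0.045,0.045,0.045,0.045,0.045],"offset":[[0,0.012,0],[0,0.016,0],[0,0.018,0],[0,0.016,0],[0,0.012,0],[0,0.008,0],[0,0.004,0],[0,0,0]],"roll":[0,0,0,0,0,0,0,0]}'; python3 st.py 0.4008 -0.3314 0.0755 22.4
```

```text
t 16.6 pos [ 0.3987 -0.3348  0.1955] yaw 22.70 tooly [ 0.017  -0.0224 -0.9996] w 0.050116296199190634 F [-0.0525  0.6361 -0.231 ] j [-53.0645  24.6845  89.5299   0.0095  64.1752 -75.7586]
tool delta [0.0024 0.1199 0.0056] roll for yaw 0.295546613838205
time: 17.6
position: [0.4001, -0.3362, 0.104]
ee_rot: [[0.922, 0.017, -0.386], [0.386, -0.022, 0.922], [0.007, -1.0, -0.026]]
ft_force: [0.0, -0.2, -0.2]
grip_width: 0.0454
t 17.6 pos [ 0.4001 -0.3362  0.104 ] yaw 22.71 tooly [ 0.0165 -0.0217 -0.9996] w 0.04544554173029963 F [ 0.0332 -0.2229 -0.2008] j [-53.0401  32.4073  94.9565   0.0113  51.0724 -75.7561]
tool delta [0.0023 0.0284 0.0049] roll for yaw 0.3141905259197344
```

```bash
python3 -m creep '{"fingers":[0.045,0.045,0.045,0.045,0.045,0.035,0.03,0.03],"offset":[[0.001,0.004,0.002],[0.001,0.006,0.002],[0,0.006,0.001],[0,0.006,0],[0,0.004,0],[0,0.001,0],[0,0,0],[0,0,0]],"roll":[0.3,0,0,0,0,0,0,0]}'; python3 st.py 0.4008 -0.3314 0.0755 22.4
```

```text
time: 18.6
position: [0.4008, -0.3314, 0.0757]
ee_rot: [[0.925, 0.018, -0.381], [0.381, -0.023, 0.924], [0.007, -1.0, -0.028]]
ft_force: [0.8, 0.1, -0.0]
grip_width: 0.0301
t 18.6 pos [ 0.4008 -0.3314  0.0757] yaw 22.40 tooly [ 0.0176 -0.0231 -0.9996] w 0.030129541752012323 F [ 0.7712  0.0505 -0.005 ] j [-52.6446  34.9115  96.7107  -0.0022  46.7148 -75.0352]
tool delta [ 0.      0.0002 -0.    ] roll for yaw -0.0018584642407439844
```

```bash
python3 -m creep '{"fingers":[0.02,0.01,0.01,0.01,0.01,0.01,0.01,0.01],"offset":[[0,0,0],[0,0,0],[0,0,0],[0,0,0],[0,0,0],[0,0,0],[0,0,0],[0,0,0]],"roll":[0,0,0,0,0,0,0,0]}' 60; python3 st.py; python3 -m creep '{"fingers":[0.01,0.01,0.01,0.01,0.01,0.01,0.01,0.01],"offset":[[0,-0.005,0],[0,-0.012,0],[0,-0.018,0],[0,-0.02,0],[0,-0.02,0],[0,-0.02,0],[0,-0.02,0],[0,-0.012,0]],"roll":[0,0,0,0,0,0,0,0]}'; python3 st.py; python3 inhand.py cutter
```

```text
time: 19.6
position: [0.4009, -0.3314, 0.0761]
ee_rot: [[0.925, 0.018, -0.381], [0.381, -0.024, 0.924], [0.008, -1.0, -0.029]]
ft_force: [0.5, 0.1, 0.4]
grip_width: 0.016
t 19.6 pos [ 0.4009 -0.3314  0.0761] yaw 22.40 tooly [ 0.0181 -0.0236 -0.9996] w 0.015982115829130325 F [0.5148 0.1236 0.3681] j [-52.6411  34.8739  96.6992   0.0007  46.7227 -75.0334]
time: 20.6
position: [0.3979, -0.3277, 0.2111]
ee_rot: [[0.925, 0.018, -0.381], [0.381, -0.024, 0.924], [0.008, -1.0, -0.03]]
ft_force: [1.0, -0.0, -0.8]
grip_width: 0.0165
t 20.6 pos [ 0.3979 -0.3277  0.2111] yaw 22.40 tooly [ 0.0185 -0.0243 -0.9995] w 0.01654383519910841 F [ 1.0331 -0.0435 -0.8405] j [-52.6433  23.0892  89.1724  -0.0025  65.9891 -75.0362]
  z 0.015 top y 0.0642 x 0.0004
  z 0.025 top y 0.0640 x 0.0003
  z 0.035 top y 0.0637 x 0.0005
  z 0.045 top y 0.0635 x 0.0001
  z 0.055 top y 0.0631 x 0.0005
cutter 3593 tool z range [0.01430871 0.06555956] top surf y at z=0 0.06749229711866556 at .06 0.06789631801650203 x off 0.00039892307986105356 elev deg 2.088296805505246 yaw long -67.66748788753759 rms 0.0026192826380972145
```

```bash
python3 -m creep '{"fingers":[0.01,0.01,0.01,0.01,0.01,0.01,0.01,0.01],"offset":[[0.02,-0.005,0.02],[0.025,0,0.034],[0.019,0,0.038],[0.012,0,0.041],[0.004,0,0.042],[-0.003,0,0.042],[-0.01,0,0.041],[-0.015,0,0.03]],"roll":[8,10,10,10,10,10,10,9]}'; python3 st.py 0.556 0.0255 0.20 -57.15
```

```text
time: 21.65
position: [0.5217, -0.0291, 0.2106]
ee_rot: [[0.539, 0.017, 0.842], [-0.842, -0.025, 0.539], [0.03, -1.0, 0.001]]
ft_force: [-0.1, -2.1, -1.1]
grip_width: 0.0158
t 21.65 pos [ 0.5217 -0.0291  0.2106] yaw -57.40 tooly [ 0.0169 -0.0251 -0.9995] w 0.01584740814411865 F [-0.1256 -2.0545 -1.1481] j [-15.7841  23.9437  87.7938  -1.2186  66.942   42.0781]
tool delta [-0.0279  0.0098  0.0583] roll for yaw -0.2483880475808391
```

```bash
python3 -m creep '{"fingers":[0.01,0.01,0.01,0.01,0.01,0.01,0.01,0.01],"offset":[[-0.014,0,0.058],[0,0,0],[0,0,0],[0,0,-0.007],[0,0,-0.007],[0,0,-0.007],[0,0,-0.007],[0,0,-0.007]],"roll":[0,0,0,0,0,0,0,0]}'; python3 st.py 0.556 0.0255 0.20 -57.15
```

```text
time: 22.65
position: [0.5309, -0.005, 0.2091]
ee_rot: [[0.537, 0.014, 0.844], [-0.843, -0.025, 0.537], [0.028, -1.0, -0.002]]
ft_force: [-0.2, 0.9, -0.7]
grip_width: 0.0163
t 22.65 pos [ 0.5309 -0.005   0.2091] yaw -57.53 tooly [ 0.0135 -0.025  -0.9996] w 0.016347536251089832 F [-0.2135  0.8994 -0.6692] j [-12.8852  24.8601  86.4559  -1.321   67.6153  45.1374]
tool delta [-0.0125  0.0087  0.0376] roll for yaw -0.37933095476184775
```

```bash
python3 -m creep '{"fingers":[0.01,0.01,0.01,0.01,0.01,0.01,0.01,0.01],"offset":[[-0.006,-0.045,0.04],[0,0,0],[0,0,0],[0,0.008,0],[0,0.009,0],[0,0.009,0],[0,0.009,0],[0,0.008,0]],"roll":[-0.2,0,0,0,0,0,0,0]}'; python3 st.py 0.556 0.0255 0.20 -57.15
```

```text
time: 23.65
position: [0.558, 0.0203, 0.2055]
ee_rot: [[0.538, 0.005, 0.843], [-0.843, -0.024, 0.537], [0.023, -1.0, -0.009]]
ft_force: [0.6, -0.2, -0.8]
grip_width: 0.0155
t 23.65 pos [0.558  0.0203 0.2055] yaw -57.48 tooly [ 0.0045 -0.0238 -0.9997] w 0.015471979475164262 F [ 0.6471 -0.2059 -0.8235] j [-9.6284 27.7059 82.0067 -1.3872 69.8095 48.3274]
tool delta [-0.0056  0.0053  0.0012] roll for yaw -0.3266401978001312
```

```bash
python3 -m creep '{"fingers":[0.01,0.01,0.01,0.01,0.01,0.01,0.01,0.01],"offset":[[-0.004,-0.045,0.04],[0,0,0],[0,0.006,-0.003],[0,0.009,-0.005],[0,0.009,-0.005],[0,0.009,-0.005],[0,0.009,-0.005],[0,0.006,-0.003]],"roll":[-0.2,0,0,0,0,0,0,0]}'; python3 -m creep '{"fingers":[0.01,0.01,0.01,0.01,0.01,0.01,0.01,0.01],"offset":[[0,-0.045,0.04],[0,0,0],[0,0.006,-0.003],[0,0.009,-0.005],[0,0.009,-0.005],[0,0.009,-0.005],[0,0.009,-0.005],[0,0.006,-0.003]],"roll":[0,0,0,0,0,0,0,0]}'; python3 st.py 0.556 0.0255 0.20 -57.15
```

```text
time: 24.65
position: [0.5632, 0.0295, 0.1943]
ee_rot: [[0.539, -0.007, 0.842], [-0.842, -0.023, 0.539], [0.015, -1.0, -0.018]]
ft_force: [-0.4, -0.0, -1.0]
grip_width: 0.0159
time: 25.65
position: [0.5698, 0.0352, 0.1838]
ee_rot: [[0.537, -0.019, 0.843], [-0.843, -0.022, 0.537], [0.008, -1.0, -0.027]]
ft_force: [-0.3, -0.2, -0.4]
grip_width: 0.0161
t 25.65 pos [0.5698 0.0352 0.1838] yaw -57.49 tooly [-0.0186 -0.0217 -0.9996] w 0.01606960305452944 F [-0.2517 -0.166  -0.4417] j [-7.887  30.589  80.7962 -1.4729 69.5038 50.1352]
tool delta [ 0.0009 -0.0157 -0.0173] roll for yaw -0.33911528124667
```

```bash
python3 inhand.py cutter; python3 st.py 0.6074 0.0595 0.125 -57.15
python3 - <<'E'
from h import *
n="wrist";s=r.state();p,d=optics.grab_frame(n);cv2.imwrite("pics/w6.png",p[:,:,::-1]);hsv=cv2.cvtColor(p,cv2.COLOR_RGB2HSV)
W=cloud(n,d,s);near=(np.hypot(W[...,0]-.59,W[...,1]-.08)<.12)&(W[...,2]<.009)&(W[...,2]>-.004)
m=(hsv[...,1]>110)&(hsv[...,2]>60)&near
vs,us=np.nonzero(m);q=onplane(n,np.c_[us,vs],.004,s)[:,:2]
print(m.sum(),cv2.minAreaRect((q*1000).astype(np.float32)))
E
```

```text
z 0.015 top y 0.0645 x 0.0005
  z 0.025 top y 0.0641 x 0.0002
  z 0.035 top y 0.0639 x 0.0006
  z 0.045 top y 0.0634 x 0.0002
  z 0.055 top y 0.0632 x 0.0006
cutter 3607 tool z range [0.01429099 0.06594025] top surf y at z=0 0.06780190918724886 at .06 0.06783181856501412 x off 0.00046225513981195467 elev deg 1.5949063910781365 yaw long -147.59518697629898 rms 0.002611786555271442
t 25.7 pos [0.5694 0.0351 0.1832] yaw -57.49 tooly [-0.0199 -0.0217 -0.9996] w 0.01600085629316612 F [-0.3713 -0.1199 -1.9975] j [-7.8975 30.6191 80.8659 -1.4804 69.4789 50.13  ]
tool delta [-0.0006  0.0569  0.0468] roll for yaw -0.34071436964804747
2700 ((625.8717651367188, 69.8021240234375), (100.351806640625, 31.2347354888916), 36.427757263183594)
```

View pics/w6.png

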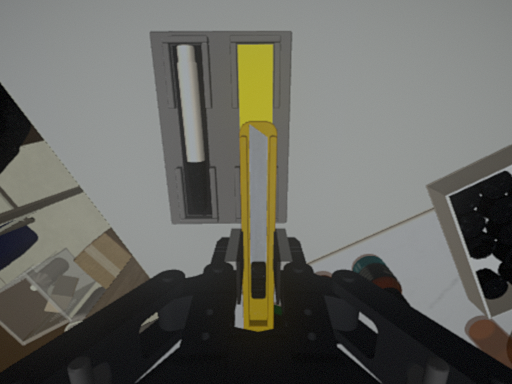

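The cutter is held at (258,225), in line with the yellow strip, and the pen still lies flat at (190,105). Approaching slowly.

```bash
python3 -m creep '{"fingers":[0.01,0.01,0.01,0.01,0.01,0.01,0.01,0.01],"offset":[[0,0.002,0.006],[0,0.004,0.01],[0,0.008,0.012],[0,0.008,0.01],[0,0.008,0.005],[0,0.008,0.001],[0,0.008,0],[0,0.004,0]],"roll":[-0.3,0,0,0,0,0,0,0]}'; python3 st.py 0.6074 0.0595 0.098 -57.15; python3 inhand.py cutter
python3 - <<'E'
from h import *
n="wrist";s=r.state();p,d=optics.grab_frame(n);hsv=cv2.cvtColor(p,cv2.COLOR_RGB2HSV)
W=cloud(n,d,s);near=(np.hypot(W[...,0]-.59,W[...,1]-.08)<.12)&(W[...,2]<.009)&(W[...,2]>-.004)
m=(hsv[...,1]>110)&(hsv[...,2]>60)&near
R=np.array([[.5432,.8396],[-.8396,.5432]])
vs,us=np.nonzero(m);q=(onplane(n,np.c_[us,vs],.004,s)[:,:2]-[.6061,.058])@R
for b in np.arange(-.07,.08,.01):
    k=q[abs(q[:,1]-b)<.005]
    if len(k)>20: print("y %.2f x lims"%b,np.percentile(k[:,0],[1,99]),len(k))
print("ymax",np.percentile(q[:,1],99.5))
E
```

```text
time: 26.75
position: [0.6092, 0.0602, 0.129]
ee_rot: [[0.543, -0.018, 0.84], [-0.84, -0.022, 0.542], [0.008, -1.0, -0.027]]
ft_force: [0.4, -0.9, -1.9]
grip_width: 0.0163
t 26.75 pos [0.6092 0.0602 0.129 ] yaw -57.12 tooly [-0.0182 -0.0218 -0.9996] w 0.0162830883487978 F [ 0.3987 -0.9468 -1.9346] j [-5.0143 37.8078 76.9773 -1.4576 66.1495 52.7141]
tool delta [-0.0006  0.0311 -0.001 ] roll for yaw 0.02850814412549596
  z 0.015 top y 0.0644 x 0.0005
  z 0.025 top y 0.0642 x 0.0001
  z 0.035 top y 0.0638 x 0.0006
  z 0.045 top y 0.0634 x 0.0002
  z 0.055 top y 0.0632 x 0.0006
cutter 3612 tool z range [0.01427739 0.06592158] top surf y at z=0 0.06782305895650212 at .06 0.06785036765012646 x off 0.0004356674777441811 elev deg 1.5765344009663056 yaw long -147.27384203397062 rms 0.002622279495253401
y -0.01 x lims [-0.01433363  0.01438063] 46
y 0.00 x lims [-0.014126    0.01433378] 57
y 0.01 x lims [-0.01386989  0.00388543] 40
y 0.02 x lims [-0.01432153 -0.01197832] 51
y 0.03 x lims [-0.01465967  0.01438834] 56
y 0.04 x lims [-0.01452702  0.01430334] 66
y 0.05 x lims [-0.01425366 -0.01198693] 56
y 0.06 x lims [-0.01445619  0.01383577] 113
y 0.07 x lims [-0.01431196  0.0136728 ] 497
ymax 0.07226778325122486
```

```bash
python3 -m creep '{"fingers":[0.01,0.01,0.01,0.01,0.01,0.01,0.01,0.01],"offset":[[-0.001,0.004,-0.001],[0,0.006,0],[0,0.006,0],[0,0.006,0],[0,0.004,0],[0,0.002,0],[0,0,0],[0,0,0]],"roll":[0,0,0,0,0,0,0,0]}'; python3 st.py 0.6074 0.0595 0.098 -57.15
```

```text
time: 27.85
position: [0.6073, 0.0596, 0.1]
ee_rot: [[0.543, -0.017, 0.84], [-0.84, -0.022, 0.542], [0.009, -1.0, -0.026]]
ft_force: [1.2, 0.1, -1.6]
grip_width: 0.0162
t 27.85 pos [0.6073 0.0596 0.1   ] yaw -57.14 tooly [-0.0169 -0.0219 -0.9996] w 0.016240450325072237 F [ 1.1681  0.0605 -1.5805] j [-5.0802 39.7582 78.7888 -1.5085 62.3142 52.7782]
tool delta [0.0001 0.0021 0.    ] roll for yaw 0.009471491676620758
```

```bash
python3 -m creep '{"fingers":[0.01,0.01,0.01,0.01,0.01,0.01,0.01,0.01],"offset":[[0,0.001,0],[0,0.001,0],[0,0,0],[0,0,0],[0,0,0],[0,0,0],[0,0,0],[0,0,0]],"roll":[0,0,0,0,0,0,0,0]}'; python3 st.py 0.6074 0.0595 0.098 -57.15;python3 inhand.py cutter
python3 - <<'E'
from h import *
np.set_printoptions(precision=4,suppress=True)
ims=[]
R=np.array([[.5432,.8396],[-.8396,.5432]])
for n,(u0,v0,u1,v1) in dict(scene=(115,90,275,210),wrist=(0,0,512,384)).items():
    s=r.state();p,d=optics.grab_frame(n);hsv=cv2.cvtColor(p,cv2.COLOR_RGB2HSV);W=cloud(n,d,s)
    L=(W[...,:2]-[.6061,.058])@R
    m=(hsv[...,1]>100)&(hsv[...,2]>60)&(abs(L[...,0])<.03)&(abs(L[...,1])<.09)&(W[...,2]>.02)&(W[...,2]<.05)
    if m.sum()>20:
        q=L[m];print(n,m.sum(),"x",np.percentile(q[:,0],[1,99]),"y",np.percentile(q[:,1],[0.5,99.5]),"z med",np.median(W[m][:,2]))
        for b in (-.05,-.025,0,.025,.05):
            k=abs(q[:,1]-b)<.012
            if k.sum()>5: print("   y %.3f z95 %.4f"%(b,np.percentile(W[m][k][:,2],90)))
    ims.append(cv2.resize(p[v0:v1,u0:u1],(400,300),interpolation=cv2.INTER_CUBIC))
    if n=="scene":
        Wb=W; h=(W[...,2]>.055)&(W[...,2]<.075)&(W[...,1]<-.04)&(W[...,1]>-.14)&(W[...,0]>.42)&(W[...,0]<.58)
        nc,l,st,ce=cv2.connectedComponentsWithStats(h.astype(np.uint8))
        for i in range(1,nc):
            if st[i,4]>15: print("bottle",W[l==i].mean(0),st[i,4])
        d0=np.load("pics/scene0.npy");W0=cloud(n,d0)
        h=(W0[...,2]>.055)&(W0[...,2]<.075)&(W0[...,1]<-.04)&(W0[...,1]>-.14)&(W0[...,0]>.42)&(W0[...,0]<.58)
        nc,l,st,ce=cv2.connectedComponentsWithStats(h.astype(np.uint8))
        for i in range(1,nc):
            if st[i,4]>15: print("before",W0[l==i].mean(0),st[i,4])
cv2.imwrite("pics/fin.png",np.hstack(ims)[:,:,::-1])
E
```

```text
time: 28.85
position: [0.6075, 0.0596, 0.0983]
ee_rot: [[0.543, -0.016, 0.84], [-0.84, -0.022, 0.542], [0.01, -1.0, -0.025]]
ft_force: [-0.1, 0.1, -0.9]
grip_width: 0.0162
t 28.85 pos [0.6075 0.0596 0.0983] yaw -57.14 tooly [-0.0161 -0.0219 -0.9996] w 0.0162446996004605 F [-0.1378  0.1397 -0.8649] j [-5.0836 39.8892 78.8735 -1.5098 62.0532 52.7802]
tool delta [ 0.      0.0003 -0.0001] roll for yaw 0.010377189879022808
  z 0.015 top y 0.0645 x 0.0002
  z 0.025 top y 0.0642 x -0.0000
  z 0.035 top y 0.0640 x 0.0001
  z 0.045 top y 0.0636 x -0.0000
  z 0.055 top y 0.0633 x 0.0001
cutter 4591 tool z range [0.01445535 0.0658969 ] top surf y at z=0 0.07259242521365555 at .06 0.0733981647714038 x off 0.0001394464237752481 elev deg 2.921762027440197 yaw long -147.4266093167833 rms 0.010380260708583096
scene 190 x [-0.0175  0.0095] y [-0.0671  0.0386] z med 0.03270635874046879
   y -0.050 z95 0.0357
   y -0.025 z95 0.0353
   y 0.000 z95 0.0372
   y 0.025 z95 0.0349
bottle [ 0.5509 -0.1113  0.0659] 119
bottle [ 0.5087 -0.0849  0.0659] 130
bottle [ 0.4481 -0.0621  0.0659] 145
before [ 0.5505 -0.1112  0.0663] 118
before [ 0.509  -0.0847  0.0659] 130
before [ 0.4479 -0.062   0.066 ] 143
wrist 4156 x [-0.0084  0.0095] y [-0.0541  0.0676] z med 0.03222854597676425
   y -0.050 z95 0.0329
   y -0.025 z95 0.0335
   y 0.000 z95 0.0341
   y 0.025 z95 0.0335
   y 0.050 z95 0.0337
```

View pics/fin.png

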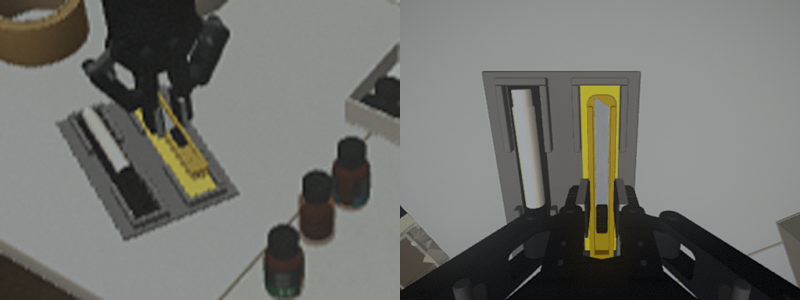

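The final pictures show the pen flat in the black slot. The cutter is centred and level over the yellow one, with its underside at about 22 mm against rails at 12 mm. The bottles have not moved. Handing in.

```bash
python3 -c "
from plant import r
print(r.hand_in())"
```

```text
the job is handed in; nothing more can be done
None
```

The pen is lying flat in the black-lined compartment, released, and the cutter is held level about 10 mm above the rails of the yellow-lined one. I handed the job in at about 29 s; the hand-in reported no verdict.

- **Pen:** I picked the smaller of the two look-alikes, which measured 137 x 16 mm against 187 x 23 mm. In the compartment its top sits at about 20 mm, as expected for lying on the 4 mm floor.
- **Cutter:** It was lifted with its underside at about 135 mm, well above the 68 mm bottles, and carried to the tray. Its underside is now about 22 mm up and the rail tops are at 12 mm. It is centred in the compartment to within about 1 mm, with 0.2° of yaw or less. It is level to about 1° along its length. Sideways it was not measured directly and may be about as much off.
- **Bottles:** They moved less than 1 mm before to after, which is within measurement noise. The wrist force stayed at a few newtons in every reading I took.

**Checks that disagreed:**
- **Camera positions:** The fixed cameras differed from the wrist camera by 3–4 mm on the tray and cutter positions. I used the wrist camera, and a second look at the tray confirmed it.
- **Tool tilt:** The tool picked up a small tilt of about 1.7° from fast moves. I largely cancelled it before lowering the cutter.
- **Last level check:** My automatic line fit gave 2.9° on the final look because it also picked up the tray. The binned heights show the cutter level.

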